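Spread the garlic and look at the biggest bulb through the reading lens

ROBOT

A 6-joint arm with a two-finger parallel gripper is mounted at the origin on the work surface. World frame = base frame: x ahead of the robot, y to its left, z up, the work surface at z = 0. Lengths are in m, angles in rad, forces in N, time in s.
With the tool pointing down it reaches from about 0.35 to 0.925 m from the base axis. Payload 6.4 kg.
Tool frame: the origin (TCP) lies on the mounting face of the last link; the fingertips stand 173 mm ahead of it and the grasp point (between the pads) lies 155 mm ahead of it; z points along the fingers, y is the line along which they close (so a half turn about z gives the same grasp; the last joint's range is limited). The gripper opens to 85 mm and grips with 20 to 120 N. Pads are 22 mm wide; open, the fingers measure 114 mm over their backs; the gripper's body (76 mm by 85 mm) begins 54 mm behind the grasp point. The pads swing forward as they close: fully open they stand 13 mm farther back than shut.
Start: joints at [0.955, 0.245, 1.558, -0, 1.339, -0.174], TCP at [0.278, 0.588, 0.405] pointing down, gripper open.
Joint ranges: [-3.13, 3.13], [-1.02, 2.26], [0.13, 2.54], [-0.95, 4.09], [0.21, 2.88], [-2.74, 2.74]. Speed limits (rad/s): [2.57, 2.57, 3.14, 3.14, 3.14, 3.14].

INTERFACE

Orientations are given as a 3x3 rotation matrix whose columns are the frame's x, y, z axes.
In Python, from workcell import state, read_camera, job_done gives the robot as it stands. The module is installed in compiled form; this text tells all that it offers.
- The arm moves only by the tool arm_command, never from a script. Its argument "increments" is a list of rows, each an object with "linear": the shift along the world's x, y, z in mm, a list of three; "angular": the turn, a rotation vector about the world's x, y, z in degrees, a list of three. In form: [{"linear": [dx, dy, dz], "angular": [ax, ay, az]}, ...]. A call has 1 to 5 rows; each row shifts and turns the commanded pose from where the row before left it; what a row does not reach is not made up. A row lasts 1/8 s, in which the tool goes at most 62.5 mm and 10.7 degrees, less where a joint would pass 70% of its speed; a pose out of reach is approached as far as the arm can. A call is refused whole if a number of a shift passes 62.5 or a number of a turn 10.7, either way. A call with a gripper value outside its range is refused whole. "jaw" is the finger opening in mm, from 0 to 85.4, set as the call begins (left out, the last holds). The fingers move at their own pace and stop on an object; "grip_force" is the grip in N (left out, the last holds). Time passes only in rows, so rows that do not move let the fingers close. It gives the time, the measured TCP pose, the force, the opening and the grip force at its end, in the units of the state.
- state(): the state, without advancing time (a new reading comes with each control period).
- read_camera(name): name is "scene" or "top" or "wrist"; returns a dict with "img" (384x512x3 uint8, red, green, blue), "vfov" (degrees; the focal length in pixels is half the picture's height over the tangent of half this angle, whatever the lens; pixels are square), "cx", "cy" (the principal point, pixels), "origin" and "orientation" of the camera in the world. Camera axes: x right, y up, looking along -z (the intrinsics and any distortion apply to the point x, -y, -z); pixel columns grow to the right and rows downward; lengths in m; the calibration is good to about 2 mm. A picture is of the moment at which its call begins. There is no depth.
- job_done(): hands the job in; it is judged then, once.
The state is a dict: "time": time; "qpos": joint angles; "qd": joint speeds; "joint_torque": joint torques, N m; "ee_pos": TCP position; "tcp_rot": TCP orientation; "contact_force": force on the tool from outside, world axes, zero at the start; "ft_torque": the same for the moment, N m; "opening": finger opening in m; "finger_force": force on a finger pad.
Only numpy, scipy, OpenCV 4.12 (cv2) and the standard library are available. Lean on these libraries where they do the work, as an engineer would, in place of code of your own. Each camera call takes 0.05 s, during which the arm holds its last target. There are 200 camera calls.

TASK

Spread the huddled garlic bulbs out over the board, so that all four stand on it in one layer with about 3 cm or more of clear space between any two. Then pick up the reading lens and hold it level over the middle of the biggest bulb, its glass at the height of the brass collar on the upright rod, and finish while still holding it there, steady and touching nothing but your hand. Leave the rod's collar, the jars and the other things on the table where they are.

Things in the scene. Friction and masses are not known exactly. Their poses are not given: they have to be found in the camera images.
- board: fixed wooden chopping board lying on the table, 200 mm along its x by 280 mm along its y, 18 mm thick, no rim; origin at the centre of its underside
- garlic_big_centre (a point): the biggest garlic bulb: same shape as the others but 54 mm across at its widest, 44 mm high plus a 9 mm neck, 65 g; this point is its centre, 21 mm above its underside. At the start the four bulbs huddle on the board, neighbours' centres about 52 mm apart; which bulb is where in the huddle varies
- garlic_a_centre (a point): a small garlic bulb: round, 42 mm across at its widest, 36 mm high plus a 9 mm neck, 35 g, flat root at the bottom (stands upright); this point is its centre, 17 mm above its underside
- garlic_b_centre (a point): a small garlic bulb: round, 42 mm across at its widest, 36 mm high plus a 9 mm neck, 35 g, flat root at the bottom (stands upright); this point is its centre, 17 mm above its underside
- garlic_c_centre (a point): a small garlic bulb: round, 42 mm across at its widest, 36 mm high plus a 9 mm neck, 35 g, flat root at the bottom (stands upright); this point is its centre, 17 mm above its underside
- lens_grip (a point): reading lens lying flat on the table: straight wooden handle 120 mm long (its x), 18 mm wide (y), 24 mm high (z), and ahead of it a round steel-rimmed glass, 90 mm across outside, rim 12 mm high; 120 g. This point lies in the handle half-way up (12 mm above the table at the start), near the balance point, 20 mm from the handle's middle towards the glass, 40 mm from the handle's front end; x points from the handle to the glass, z up when level
- lens_glass (a point): centre of the glass of the reading lens, half-way through its thickness; 85 mm ahead of lens_grip along the lens's x, at the same height; same axes
- focus_mark (a point): middle of the brass collar (30 mm across, 10 mm high, with a short pointer) on the upright steel rod (10 mm thick, 210 mm tall, on a fixed round base 68 mm across): its height marks the focal height for the glass. The collar slides up and down the rod with about 4 N of friction, so do not bump it
- jar_near: closed jar of tomatoes, bystander, 76 mm across, 125 mm high; origin at the centre of its underside
- jar_far: another such jar, bystander
- band: loose aluminium screw band for a jar, bystander, a ring 82 mm across, 16 mm high; origin at the centre of its underside
- band_two: another such screw band, bystander
- spoon: spoon with a wooden handle and steel bowl, about 200 mm long, lying on the table, bystander, its length along its x
- bowl: white bowl, bystander, 120 mm across, 55 mm high; origin at the centre of its underside
- gauge: the upright rod with its round base, fixed, 210 mm tall; origin at the centre of its underside
Not all that is in view belongs to the job. Leave any orange or turquoise look-alike of the part that bears garlic_big_centre alone.

How it is judged:
On the way, in this order (a step that is already met when the one before it is completed fails the run):
1. all four bulbs stand spread on the board, with the lens still lying on the table (horizontal distance between garlic_a_centre and garlic_b_centre above 0.067 m and horizontal distance between each of garlic_a_centre, garlic_b_centre and garlic_c_centre above 0.067 m and horizontal distance between each of garlic_a_centre, garlic_b_centre, garlic_c_centre and garlic_big_centre above 0.073 m and x of garlic_a_centre in the frame of board between -0.1 and 0.1 m and y of garlic_a_centre in the frame of board between -0.14 and 0.14 m and height (world z) of garlic_a_centre between 0.026 and 0.039 m and x of garlic_b_centre in the frame of board between -0.1 and 0.1 m and y of garlic_b_centre in the frame of board between -0.14 and 0.14 m and height (world z) of garlic_b_centre between 0.026 and 0.039 m and x of garlic_c_centre in the frame of board between -0.1 and 0.1 m and y of garlic_c_centre in the frame of board between -0.14 and 0.14 m and height (world z) of garlic_c_centre between 0.026 and 0.039 m and x of garlic_big_centre in the frame of board between -0.1 and 0.1 m and y of garlic_big_centre in the frame of board between -0.14 and 0.14 m and height (world z) of garlic_big_centre between 0.026 and 0.043 m and height (world z) of lens_glass below 0.05 m), for 0.3 s.
2. the lens is lifted in the fingers (height (world z) of lens_glass above 0.08 m and contact force between the fingers and lens above 1 N), for 0.2 s.
At the end, for the whole second after the job is handed in: All four bulbs rest on the board, every two at least 25 mm clear of each other; the lens is held in the fingers, at rest, within 0.13 rad of level, its glass centre within 18 mm sideways of the big bulb's centre and within 10 mm of the collar's height, touching nothing else (horizontal distance between garlic_a_centre and garlic_b_centre above 0.067 m and horizontal distance between each of garlic_a_centre, garlic_b_centre and garlic_c_centre above 0.067 m and horizontal distance between each of garlic_a_centre, garlic_b_centre, garlic_c_centre and garlic_big_centre above 0.073 m and x of garlic_a_centre in the frame of board between -0.1 and 0.1 m and y of garlic_a_centre in the frame of board between -0.14 and 0.14 m and height (world z) of garlic_a_centre between 0.026 and 0.039 m and x of garlic_b_centre in the frame of board between -0.1 and 0.1 m and y of garlic_b_centre in the frame of board between -0.14 and 0.14 m and height (world z) of garlic_b_centre between 0.026 and 0.039 m and x of garlic_c_centre in the frame of board between -0.1 and 0.1 m and y of garlic_c_centre in the frame of board between -0.14 and 0.14 m and height (world z) of garlic_c_centre between 0.026 and 0.039 m and x of garlic_big_centre in the frame of board between -0.1 and 0.1 m and y of garlic_big_centre in the frame of board between -0.14 and 0.14 m and height (world z) of garlic_big_centre between 0.026 and 0.043 m and linear speed of each of garlic_a, garlic_b, garlic_c, garlic_big, lens below 0.03 m/s and horizontal distance between lens_glass and garlic_big_centre below 0.018 m and z of lens_glass in the frame of focus_mark between -0.01 and 0.01 m and angle between lens_glass's own z axis and vertical below 0.13 rad and contact force between the fingers and lens above 1 N and contact force between lens and garlic_a below 0.1 N and contact force between lens and garlic_b below 0.1 N and contact force between lens and garlic_c below 0.1 N and contact force between lens and garlic_big below 0.1 N and contact force between lens and board below 0.1 N and contact force between lens and gauge below 0.1 N and contact force between lens and jar_near below 0.1 N and contact force between lens and jar_far below 0.1 N and contact force between lens and band below 0.1 N and contact force between lens and band_two below 0.1 N and contact force between lens and spoon below 0.1 N and contact force between lens and bowl below 0.1 N); the arm keeps its last pose, push and grip.
It fails at once if a jar, screw band, spoon or bowl is pushed more than 25 mm (distance of any of jar_near, jar_far, band, band_two, spoon, bowl from where it was at the start of the episode above 0.025 m).
It fails at once if the collar is shifted on its rod by more than 6 mm (distance of focus_mark from where it was at the start of the episode above 0.006 m).
It also fails if it takes over 69 s, if anything falls off the work surface, if the arm or the gripper's body presses on something with over 40 N, if the wrist force passes 120 N, or if a joint passes its speed limit or range.

## Working session

There is one attempt and no reset: what is moved stays moved. The work goes in short steps, Python scripts to look and compute and a tool call to move; the robot and the scene stay as the last step left them, time stands still between calls to the robot, and variables do not carry over. Pictures are saved under pics/ and viewed, at most 10 in all, crops included, and the job is handed in when it is done.

Besides the shell and the picture viewer there is one more tool, called after "Request:" as name(argument=value, ...), one argument or row to a line, values as JSON. arm_command: Moves the arm, as the interface text tells. Its arguments: {"type":"object","properties":{"increments":{"type":"array"},"jaw":{"type":"number"},"grip_force":{"type":"number"}},"required":["increments"]}

```bash
mkdir -p pics; cat > h.py <<'E'
import numpy as np, cv2
from workcell import state, read_camera, job_done
def K(c):
    f=c["img"].shape[0]/2/np.tan(np.radians(c["vfov"])/2); return f
def ray(c,u,v):
    f=K(c); d=np.array([(u-c["cx"])/f,-(v-c["cy"])/f,-1.0])
    return np.array(c["origin"]),np.array(c["orientation"])@d
def onz(c,u,v,z):
    o,d=ray(c,u,v); return o+d*(z-o[2])/d[2]
def proj(c,p):
    q=np.array(c["orientation"]).T@(np.array(p)-np.array(c["origin"])); f=K(c)
    return c["cx"]+f*q[0]/-q[2], c["cy"]-f*q[1]/-q[2]
def two(c1,p1,c2,p2):
    o1,d1=ray(c1,*p1);o2,d2=ray(c2,*p2)
    t=np.linalg.lstsq(np.c_[d1,-d2],o2-o1,rcond=None)[0]
    a,b=o1+t[0]*d1,o2+t[1]*d2; return (a+b)/2,np.linalg.norm(a-b)
def save(c,n,s=1.5): cv2.imwrite("pics/"+n+".png",cv2.resize(c["img"][:,:,::-1],None,fx=s,fy=s,interpolation=cv2.INTER_CUBIC))
E
python3 - <<'E'
from h import *
import pickle
for n in("top","scene","wrist"):
    c=read_camera(n); save(c,n+"0"); pickle.dump(c,open(n+"0.pkl","wb"))
    print(n,{k:np.round(v,3).tolist() if not isinstance(v,str) else v for k,v in c.items() if k!="img"})
print(state())
E
```

```text
top {'vfov': 49.481, 'cx': 257.268, 'cy': 194.228, 'origin': [0.52, -0.03, 1.287], 'orientation': [[0.03, 0.998, -0.053], [-1.0, 0.03, -0.001], [0.0, 0.053, 0.999]]}
scene {'vfov': 51.018, 'cx': 259.875, 'cy': 191.947, 'origin': [1.399, 0.29, 0.889], 'orientation': [[-0.38, -0.624, 0.683], [0.925, -0.242, 0.293], [-0.018, 0.743, 0.669]]}
wrist {'vfov': 69.648, 'cx': 254.561, 'cy': 191.019, 'origin': [0.211, 0.619, 0.374], 'orientation': [[0.428, -0.866, -0.26], [0.904, 0.409, 0.125], [-0.002, -0.289, 0.957]]}
{'time': 0.15, 'qpos': array([ 9.54884863e-01,  2.45696991e-01,  1.55876542e+00,  1.46876439e-05,
        1.33874608e+00, -1.74084523e-01]), 'qd': array([ 0.00055141, -0.00267439, -0.0039507 ,  0.00042736,  0.00257596,
       -0.00071093]), 'joint_torque': array([-1.35748567e-03, -4.29986966e+01, -3.26551116e+01, -1.82482913e-04,
        3.58969999e-03,  1.86098356e-05]), 'ee_pos': array([0.277815  , 0.58744205, 0.40378864]), 'tcp_rot': array([[-9.03970399e-01,  4.27593995e-01, -9.45138692e-04],
       [ 4.27594938e-01,  9.03969497e-01, -1.31066172e-03],
       [ 2.93945467e-04, -1.58893592e-03, -9.99998694e-01]]), 'contact_force': array([-0.65564899, -0.20821868,  0.59201212]), 'ft_torque': array([ 0.01211001, -0.06993572, -0.01785577]), 'finger_force': 0.0, 'opening': 0.08540011328055326}
```

View pics/top0.png

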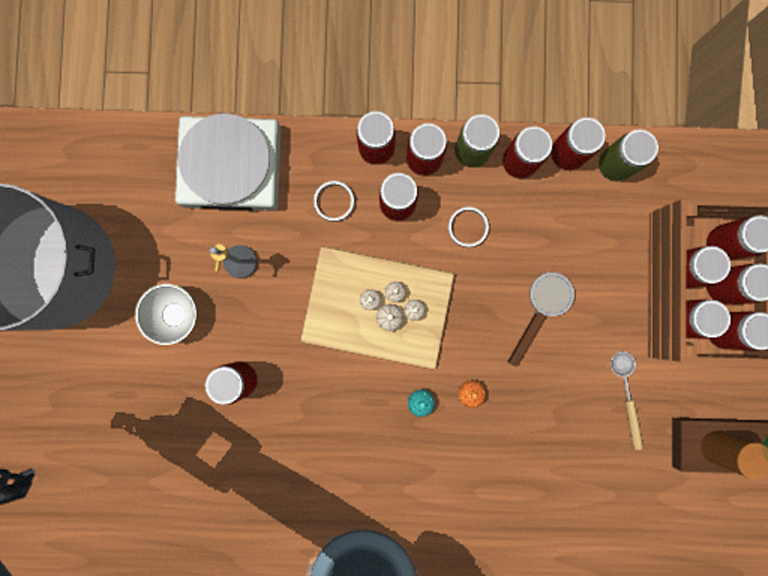

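View pics/scene0.png

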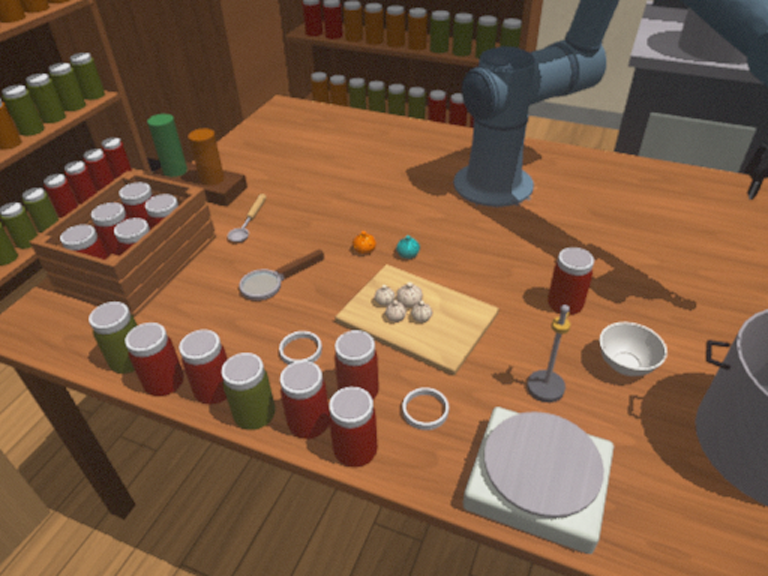

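Top view (768-scale): board corners (321,248),(454,273),(436,368),(302,342); bulbs at (371,299),(396,291),(415,310), with the big one at (390,318). Lens glass is at (552,295), handle end (515,362), and the collar at (218,250). In the scene view the collar is at (562,324).

```bash
cat > see.py <<'E'
from h import *
def bulbs(c,boardmask=None):
    hsv=cv2.cvtColor(c["img"],cv2.COLOR_RGB2HSV)
    return hsv
E
python3 - <<'E'
from h import *
import pickle
c=pickle.load(open("top0.pkl","rb")); s=pickle.load(open("scene0.pkl","rb"))
img=c["img"]; hsv=cv2.cvtColor(img,cv2.COLOR_RGB2HSV)
print("wood",hsv[170,225],hsv[225,230],"bulb",hsv[199,247],hsv[212,260],hsv[194,264],"table",hsv[260,300],"glass",hsv[197,368],"handle",hsv[228,350])
for v,u in((248,321),(273,454),(368,436),(342,302)): print("corner",onz(c,u/1.5,v/1.5,.018).round(3))
# bulbs
m=np.zeros(img.shape[:2],np.uint8); cv2.fillPoly(m,[np.array([[321,248],[454,273],[436,368],[302,342]])*2//3],255)
b=((hsv[:,:,1]<75)&(m>0)).astype(np.uint8)
n,l,st,ce=cv2.connectedComponentsWithStats(b)
for i in range(1,n):
    if st[i][4]>20: print("bulbcomp",st[i],ce[i],onz(c,*ce[i],.036).round(3))
def loc(img,x0,y0,x1,y1,k,n):
    cv2.imwrite("pics/%s.png"%n,cv2.resize(img[y0:y1,x0:x1,::-1],None,fx=k,fy=k,interpolation=cv2.INTER_NEAREST))
a=cv2.resize(img[160:250,195:305,::-1],None,fx=4,fy=4)
d=cv2.resize(img[160:250,330:400,::-1],None,fx=4,fy=4)
e=cv2.resize(s["img"][195:270,340:410,::-1],None,fx=4,fy=4)
f=cv2.resize(img[155:190,130:180,::-1],None,fx=4,fy=4)
W=np.zeros((600,800,3),np.uint8); W[:360,:440]=a
W[:360,460:740]=d; W[:,:]=W
E0=cv2.resize(e,None,fx=.75,fy=.75); W[370:370+E0.shape[0],:E0.shape[1]]=E0; W[370:370+140,300:500]=f
cv2.imwrite("pics/crops.png",W)
E
```

```text
wood [ 19  95 233] [ 20  97 236] bulb [ 30  16 251] [ 23  26 240] [ 23  31 238] table [ 12 145 160] glass [ 18  25 182] handle [ 11 136 107]
corner [0.673 0.107 0.018]
corner [ 0.629 -0.166  0.018]
corner [ 0.436 -0.134  0.018]
corner [0.48  0.138 0.018]
bulbcomp [257 188  14  14 147] [263.19727891 194.        ] [ 0.588 -0.046  0.036]
bulbcomp [240 193  14  14 150] [246.44       199.38666667] [0.571 0.004 0.036]
bulbcomp [269 200  14  14 154] [275.74025974 206.11688312] [ 0.553 -0.085  0.036]
bulbcomp [251 203  18  18 253] [259.40711462 211.11857708] [ 0.536 -0.036  0.036]
```

View pics/crops.png

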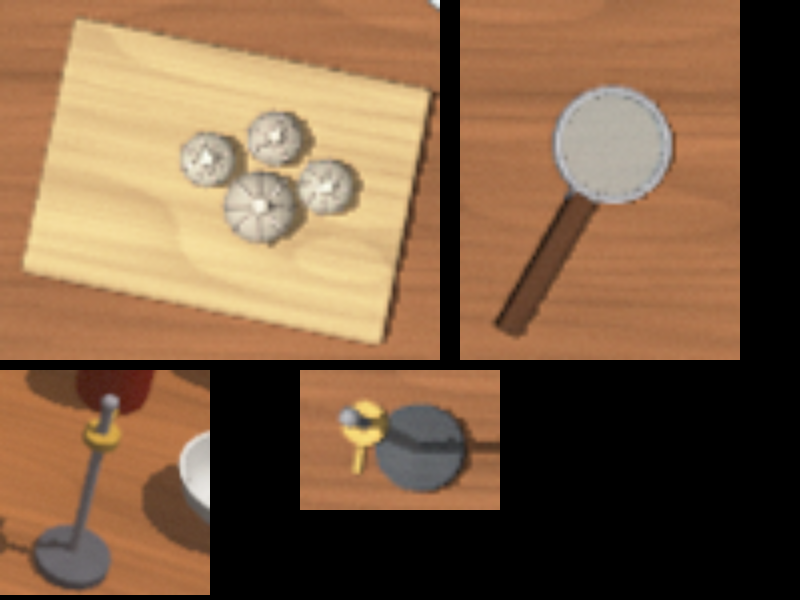

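```bash
python3 - <<'E'
from h import *
import pickle
c=pickle.load(open("top0.pkl","rb")); s=pickle.load(open("scene0.pkl","rb"))
base=onz(c,160.2,174.2,.01); print("base",base.round(3))
def yel(cc,x0,y0,x1,y1):
    h=cv2.cvtColor(cc["img"],cv2.COLOR_RGB2HSV)[y0:y1,x0:x1]
    m=((h[...,0]>17)&(h[...,0]<32)&(h[...,1]>120)).astype(np.uint8); print("\n".join("".join(".#"[q] for q in r) for r in m))
    n,l,st,ce=cv2.connectedComponentsWithStats(m); i=1+np.argmax(st[1:,4]); return ce[i]+[x0,y0],st[i]
ps=yel(s,355,200,395,235);pt=yel(c,130,155,165,190);print(ps,pt)
print("tri",two(c,(145.5,168.5),s,ps[0]), two(c,pt[0],s,ps[0]))
for p in (ps[0],(374.3,216.3)):
    for z in(.15,.16,.17,.18,.19): print(z,(onz(s,*p,z)-base).round(3)[:2],end=" ")
    print()
for z in(.15,.16,.17,.18,.19): print(z,(onz(c,145.5,168.5,z)-base).round(3)[:2],end=" ")
# lens
h=cv2.cvtColor(c["img"],cv2.COLOR_RGB2HSV).astype(int)
m=((h[...,1]<85)&(h[...,2]>120)).astype(np.uint8); m[:, :340]=0;m[:,395:]=0;m[:175]=0;m[225:]=0
k=np.array([p[0] for p in max(cv2.findContours(m,0,1)[0],key=cv2.contourArea)])
(e,r)=cv2.minEnclosingCircle(k.astype(np.float32)); g=onz(c,*e,.012);print("\nglass",e,r,g.round(4),(onz(c,e[0]+r,e[1],.012)-g).round(3))
m2=((h[...,2]<130)&(h[...,1]>100)).astype(np.uint8); m2[:,:335]=0;m2[:,388:]=0;m2[:205]=0;m2[250:]=0
n,l,st,ce=cv2.connectedComponentsWithStats(m2); i=1+np.argmax(st[1:,4]);print("handle",st[i],ce[i])
hd=onz(c,*ce[i],.02);print(hd, "dist glass-handle(105)",np.linalg.norm((g-hd)[:2]),"yaw",np.degrees(np.arctan2(*(g-hd)[1::-1])))
E
```

```text
base [0.641 0.272 0.01 ]
........................................
........................................
........................................
........................................
........................................
........................................
........................................
........................................
.......................#................
.......................#................
........................................
........................................
...............###......................
..............####....#.................
..............###....###................
.............####....####...............
.............######.#####...............
.............############...............
..............##########................
..............##########................
................########................
.................######.................
........................................
........................................
........................................
........................................
.........
[... 1811 characters left out ...]
851, 0.16301105]), np.float64(0.0031734484369741827)) (array([0.63746937, 0.27395161, 0.15903819]), np.float64(0.0019080289551287562))
0.15 [-0.013  0.001] 0.16 [-0.002  0.001] 0.17 [0.008 0.001] 0.18 [0.019 0.002] 0.19 [0.029 0.002] 
0.15 [-0.016  0.002] 0.16 [-0.005  0.003] 0.17 [0.005 0.003] 0.18 [0.016 0.003] 0.19 [0.026 0.003] 
0.15 [0.001 0.008] 0.16 [0.    0.005] 0.17 [-0.001  0.002] 0.18 [-0.002 -0.   ] 0.19 [-0.003 -0.003] 
glass (367.5, 195.64285278320312) 15.045947074890137 [ 0.594  -0.3659  0.012 ] [ 0.001 -0.046  0.   ]
handle [338 208  27  36 314] [350.74522293 225.90127389]
[ 0.50019261 -0.31447963  0.02      ] dist glass-handle(105) 0.10700410663423815 yaw -28.727995542365072
```

Request:
arm_command(
  increments=[
    {"linear": [26,-53,0],"angular": [0,0,-7]},
    {"linear": [26,-53,0],"angular": [0,0,-7]},
    {"linear": [26,-53,0],"angular": [0,0,-7]},
    {"linear": [26,-53,0],"angular": [0,0,-7]},
    {"linear": [26,-53,0],"angular": [0,0,-7]},
  ],
  jaw=70,
  grip_force=25,
)

```text
time: 0.78
ee_pos: [0.4083, 0.3208, 0.4045]
tcp_rot: [[-0.492, 0.871, 0.0], [0.871, 0.492, -0.0], [-0.0, 0.0, -1.0]]
contact_force: [1.0, 0.4, 0.7]
opening: 0.07
finger_force: 0.0
```

Request:
arm_command(
  increments=[
    {"linear": [26,-53,0],"angular": [0,0,-7]},
    {"linear": [26,-53,-15],"angular": [0,0,-7]},
    {"linear": [26,-53,-15],"angular": [0,0,-7]},
    {"linear": [26,-53,-15],"angular": [0,0,-7]},
    {"linear": [26,-53,-15],"angular": [0,0,-7]},
  ],
)

```text
time: 1.4
ee_pos: [0.5384, 0.0557, 0.3442]
tcp_rot: [[0.097, 0.995, 0.0], [0.995, -0.097, 0.0], [0.0, 0.0, -1.0]]
contact_force: [0.3, -0.2, -0.6]
opening: 0.0701
finger_force: 0.0
```

Request:
arm_command(
  increments=[
    {"linear": [26,-48,-15],"angular": [0,0,-6]},
    {"linear": [0,0,-20],"angular": [0,0,0]},
    {"linear": [0,0,0],"angular": [0,0,0]},
  ],
  jaw=60,
)

```text
time: 1.78
ee_pos: [0.5629, 0.0098, 0.3073]
tcp_rot: [[0.196, 0.981, -0.005], [0.981, -0.196, 0.001], [0.0, -0.005, -1.0]]
contact_force: [-0.2, -0.0, -1.0]
opening: 0.06
finger_force: 0.0
```

```bash
cat > see.py <<'E'
from h import *
def white(n="wrist",zc=.037,amin=60):
    c=read_camera(n); h=cv2.cvtColor(c["img"],cv2.COLOR_RGB2HSV)
    b=((h[...,1]<65)&(h[...,2]>110)).astype(np.uint8); b=cv2.morphologyEx(b,cv2.MORPH_OPEN,np.ones((3,3)))
    n_,l,st,ce=cv2.connectedComponentsWithStats(b)
    for i in range(1,n_):
        if st[i][4]<amin: continue
        p=onz(c,*ce[i],zc)
        if .42<p[0]<.69 and -.18<p[1]<.16: print(st[i].tolist(),p.round(4)[:2])
    return c
E
python3 - <<'E'
from see import *
c=white(amin=300); save(c,"w1",1.2); print(state()["ee_pos"])
E
```

```text
[244, 177, 44, 43, 1460] [0.57   0.0033]
[211, 219, 53, 37, 1102] [ 0.5402 -0.0298]
[273, 223, 33, 35, 772] [ 0.5828 -0.0424]
[0.56322833 0.01032378 0.30862014]
```

View pics/w1.png

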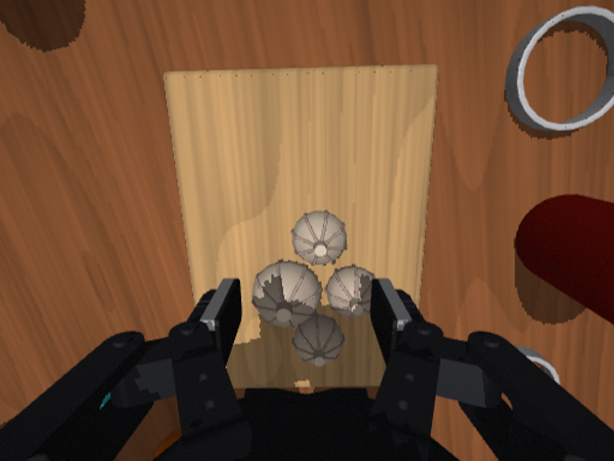

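Request:
arm_command(
  increments=[
    {"linear": [6.5,-6,-30],"angular": [0,0,0]},
    {"linear": [0,0,-40],"angular": [0,0,0]},
    {"linear": [0,0,-30],"angular": [0,0,0]},
    {"linear": [0,0,-15],"angular": [0,0,0]},
    {"linear": [0,0,0],"angular": [0,0,0]},
  ],
)

```text
time: 2.45
ee_pos: [0.5702, 0.0044, 0.1946]
tcp_rot: [[0.195, 0.981, -0.001], [0.981, -0.195, 0.0], [0.0, -0.001, -1.0]]
contact_force: [0.3, -0.2, -0.2]
opening: 0.0601
finger_force: 0.0
```

Request:
arm_command(
  increments=[
    {"linear": [0,0,0],"angular": [0,0,0]},
    {"linear": [0,0,0],"angular": [0,0,0]},
    {"linear": [0,0,0],"angular": [0,0,0]},
    {"linear": [0,0,0],"angular": [0,0,0]},
  ],
  jaw=20,
)

```text
time: 2.95
ee_pos: [0.5713, 0.0036, 0.1966]
tcp_rot: [[0.196, 0.981, 0.003], [0.981, -0.196, -0.0], [0.0, 0.003, -1.0]]
contact_force: [-1.5, 1.8, 6.5]
opening: 0.0405
finger_force: 25.6
```

Request:
arm_command(
  increments=[
    {"linear": [0,0,8],"angular": [0,0,0]},
    {"linear": [0,0,7],"angular": [0,0,0]},
    {"linear": [2,15,0],"angular": [0,0,0]},
    {"linear": [4,25,0],"angular": [0,0,0]},
    {"linear": [3,17,0],"angular": [0,0,0]},
  ],
)

```text
time: 3.58
ee_pos: [0.5793, 0.0622, 0.2094]
tcp_rot: [[0.195, 0.981, -0.0], [0.981, -0.195, 0.0], [0.0, -0.0, -1.0]]
contact_force: [0.5, -0.3, -0.3]
opening: 0.0402
finger_force: 25.5
```

Request:
arm_command(
  increments=[
    {"linear": [1,8,0],"angular": [0,0,0]},
    {"linear": [0,0,-5],"angular": [0,0,0]},
    {"linear": [0,0,-5],"angular": [0,0,0]},
    {"linear": [0,0,-2],"angular": [0,0,0]},
    {"linear": [0,0,0],"angular": [0,0,0]},
  ],
)

```text
time: 4.2
ee_pos: [0.5803, 0.0682, 0.1973]
tcp_rot: [[0.197, 0.98, -0.001], [0.98, -0.197, 0.0], [-0.0, -0.001, -1.0]]
contact_force: [-0.3, -0.2, -0.5]
opening: 0.0401
finger_force: 25.5
```

Request:
arm_command(
  increments=[
    {"linear": [0,0,-1],"angular": [0,0,0]},
    {"linear": [0,0,0],"angular": [0,0,0]},
  ],
)

```text
time: 4.45
ee_pos: [0.5805, 0.0685, 0.1968]
tcp_rot: [[0.196, 0.981, 0.0], [0.981, -0.196, -0.0], [-0.0, 0.0, -1.0]]
contact_force: [0.6, -0.0, -0.6]
opening: 0.0408
finger_force: 25.5
```

Request:
arm_command(
  increments=[
    {"linear": [0,0,0],"angular": [0,0,0]},
    {"linear": [0,0,0],"angular": [0,0,0]},
    {"linear": [0,0,0],"angular": [0,0,0]},
    {"linear": [0,0,20],"angular": [0,0,0]},
    {"linear": [0,0,40],"angular": [0,0,0]},
  ],
  jaw=60,
)

```text
time: 5.08
ee_pos: [0.5798, 0.0686, 0.2569]
tcp_rot: [[0.196, 0.981, -0.003], [0.981, -0.196, 0.0], [-0.0, -0.003, -1.0]]
contact_force: [0.5, -0.3, -0.6]
opening: 0.0602
finger_force: 0.0
```

Request:
arm_command(
  increments=[
    {"linear": [0,0,40],"angular": [0,0,0]},
    {"linear": [-9,-50,0],"angular": [0,0,0]},
    {"linear": [-9,-50,0],"angular": [0,0,0]},
    {"linear": [-9,-40,0],"angular": [0,0,0]},
    {"linear": [0,0,0],"angular": [0,0,0]},
  ],
)

```text
time: 5.7
ee_pos: [0.5533, -0.0736, 0.2984]
tcp_rot: [[0.2, 0.98, 0.002], [0.98, -0.2, -0.001], [-0.0, 0.002, -1.0]]
contact_force: [1.2, 1.5, -0.1]
opening: 0.0602
finger_force: 0.0
```

```bash
python3 - <<'E'
from see import *
c=white("top",.037,40);c=white(amin=300); print(state()["ee_pos"])
E
```

```text
[219, 190, 13, 13, 141] [0.5794 0.0682]
[260, 195, 35, 19, 358] [ 0.5627 -0.09  ]
[253, 213, 12, 7, 63] [ 0.5206 -0.0324]
[238, 228, 8, 11, 64] [0.4705 0.0156]
[282, 246, 8, 10, 68] [ 0.4214 -0.1179]
[224, 0, 55, 36, 1263] [0.5783 0.0636]
[194, 129, 61, 63, 2955] [ 0.5348 -0.036 ]
[265, 135, 47, 48, 1763] [ 0.5881 -0.0462]
[234, 188, 45, 44, 1557] [ 0.5525 -0.0854]
[ 0.55354333 -0.0714038   0.29780511]
```

Request:
arm_command(
  increments=[
    {"linear": [-1,-14,0],"angular": [0,0,0]},
    {"linear": [0,0,-30],"angular": [0,0,0]},
    {"linear": [0,0,-40],"angular": [0,0,0]},
    {"linear": [0,0,-22],"angular": [0,0,0]},
    {"linear": [0,0,-9],"angular": [0,0,0]},
  ],
)

```text
time: 6.42
ee_pos: [0.5521, -0.0849, 0.1943]
tcp_rot: [[0.195, 0.981, -0.002], [0.981, -0.195, 0.001], [0.0, -0.002, -1.0]]
contact_force: [0.9, -0.1, 0.5]
opening: 0.0602
finger_force: 0.0
```

Request:
arm_command(
  increments=[
    {"linear": [0,0,0],"angular": [0,0,0]},
    {"linear": [0,0,0],"angular": [0,0,0]},
    {"linear": [0,0,0],"angular": [0,0,0]},
    {"linear": [0,0,0],"angular": [0,0,0]},
  ],
  jaw=20,
)

```text
time: 6.92
ee_pos: [0.5526, -0.0855, 0.1963]
tcp_rot: [[0.196, 0.981, 0.001], [0.981, -0.196, -0.0], [-0.0, 0.001, -1.0]]
contact_force: [0.7, 0.2, 0.6]
opening: 0.0406
finger_force: 25.3
```

Request:
arm_command(
  increments=[
    {"linear": [0,0,7],"angular": [0,0,0]},
    {"linear": [0,0,5],"angular": [0,0,0]},
    {"linear": [-1,-12,0],"angular": [0,0,0]},
    {"linear": [-3,-18,0],"angular": [0,0,0]},
    {"linear": [-1,-12,0],"angular": [0,0,0]},
  ],
)

```text
time: 7.55
ee_pos: [0.5471, -0.129, 0.2075]
tcp_rot: [[0.197, 0.98, -0.0], [0.98, -0.197, 0.0], [-0.0, -0.0, -1.0]]
contact_force: [0.7, 0.6, 0.3]
opening: 0.0406
finger_force: 25.3
```

Request:
arm_command(
  increments=[
    {"linear": [0,0,-5],"angular": [0,0,0]},
    {"linear": [0,0,-4],"angular": [0,0,0]},
    {"linear": [0,0,-2],"angular": [0,0,0]},
    {"linear": [0,0,0],"angular": [0,0,0]},
  ],
)

```text
time: 8.05
ee_pos: [0.5474, -0.127, 0.1965]
tcp_rot: [[0.196, 0.981, -0.0], [0.981, -0.196, 0.0], [0.0, -0.0, -1.0]]
contact_force: [0.3, -0.1, -0.4]
opening: 0.0408
finger_force: 25.3
```

Request:
arm_command(
  increments=[
    {"linear": [0,0,0],"angular": [0,0,0]},
    {"linear": [0,0,0],"angular": [0,0,0]},
    {"linear": [0,0,0],"angular": [0,0,0]},
    {"linear": [0,0,20],"angular": [0,0,0]},
    {"linear": [0,0,40],"angular": [0,0,0]},
  ],
  jaw=60,
)

```text
time: 8.68
ee_pos: [0.5468, -0.1272, 0.2569]
tcp_rot: [[0.196, 0.981, -0.003], [0.981, -0.196, 0.001], [0.001, -0.003, -1.0]]
contact_force: [0.6, 0.6, 0.4]
opening: 0.0602
finger_force: 0.0
```

Request:
arm_command(
  increments=[
    {"linear": [0,0,40],"angular": [0,0,10]},
    {"linear": [10,20,0],"angular": [0,0,10]},
    {"linear": [10,20,0],"angular": [0,0,10]},
    {"linear": [10,20,0],"angular": [0,0,10]},
    {"linear": [10,20,0],"angular": [0,0,10]},
  ],
)

```text
time: 9.3
ee_pos: [0.5878, -0.0467, 0.2985]
tcp_rot: [[-0.63, 0.777, 0.002], [0.777, 0.63, -0.001], [-0.002, 0.001, -1.0]]
contact_force: [-0.6, 0.3, 0.6]
opening: 0.0598
finger_force: 0.0
```

Request:
arm_command(
  increments=[
    {"linear": [0,0,0],"angular": [0,0,10]},
    {"linear": [0,0,0],"angular": [0,0,10]},
    {"linear": [0,0,0],"angular": [0,0,10]},
    {"linear": [0,0,0],"angular": [0,0,10]},
    {"linear": [0,0,0],"angular": [0,0,0]},
  ],
)

```text
time: 9.93
ee_pos: [0.5876, -0.0474, 0.2981]
tcp_rot: [[-0.98, 0.198, 0.002], [0.198, 0.98, -0.0], [-0.002, -0.0, -1.0]]
contact_force: [0.3, -0.6, -0.2]
opening: 0.0596
finger_force: 0.0
```

```bash
python3 - <<'E'
from see import *
c=white("top",.037,40);c=white(amin=300); print(state()["ee_pos"],state()["tcp_rot"][:,1])
E
```

```text
[249, 177, 35, 20, 355] [ 0.6112 -0.0534]
[219, 190, 13, 13, 141] [0.5796 0.0683]
[251, 204, 17, 12, 153] [ 0.5419 -0.0373]
[286, 205, 11, 10, 80] [ 0.5427 -0.1315]
[228, 211, 7, 12, 69] [0.5173 0.0479]
[273, 229, 7, 8, 45] [ 0.4751 -0.0864]
[224, 101, 64, 66, 3185] [ 0.5354 -0.0358]
[365, 137, 47, 48, 1444] [0.5798 0.0698]
[150, 145, 28, 44, 750] [ 0.5467 -0.1172]
[234, 173, 45, 44, 1173] [ 0.5848 -0.0437]
[ 0.58749504 -0.04740972  0.29762512] [ 1.98784168e-01  9.80043288e-01 -8.98648643e-05]
```

Request:
arm_command(
  increments=[
    {"linear": [0,1,-10],"angular": [0,0,0]},
    {"linear": [0,0,-30],"angular": [0,0,0]},
    {"linear": [0,0,-32],"angular": [0,0,0]},
    {"linear": [0,0,-20],"angular": [0,0,0]},
    {"linear": [0,0,-9],"angular": [0,0,0]},
  ],
)

```text
time: 10.65
ee_pos: [0.587, -0.0463, 0.1942]
tcp_rot: [[-0.98, 0.197, -0.002], [0.197, 0.98, 0.001], [0.002, 0.0, -1.0]]
contact_force: [0.5, 0.3, 0.6]
opening: 0.0598
finger_force: 0.0
```

Request:
arm_command(
  increments=[
    {"linear": [0,0,0],"angular": [0,0,0]},
    {"linear": [0,0,0],"angular": [0,0,0]},
    {"linear": [0,0,0],"angular": [0,0,0]},
    {"linear": [0,0,0],"angular": [0,0,0]},
  ],
  jaw=20,
)

```text
time: 11.15
ee_pos: [0.5876, -0.0464, 0.1963]
tcp_rot: [[-0.981, 0.196, 0.001], [0.196, 0.981, -0.0], [-0.001, -0.0, -1.0]]
contact_force: [-0.3, -0.3, -0.9]
opening: 0.0407
finger_force: 25.3
```

Request:
arm_command(
  increments=[
    {"linear": [0,0,7],"angular": [0,0,0]},
    {"linear": [0,0,5],"angular": [0,0,0]},
    {"linear": [12,-2,0],"angular": [0,0,0]},
    {"linear": [16,-3,0],"angular": [0,0,0]},
    {"linear": [9,-1,0],"angular": [0,0,0]},
  ],
)

```text
time: 11.78
ee_pos: [0.6256, -0.0527, 0.2079]
tcp_rot: [[-0.981, 0.196, 0.001], [0.196, 0.981, -0.0], [-0.001, -0.0, -1.0]]
contact_force: [0.1, -0.1, 0.2]
opening: 0.0405
finger_force: 25.3
```

Request:
arm_command(
  increments=[
    {"linear": [0,0,-5],"angular": [0,0,0]},
    {"linear": [0,0,-4],"angular": [0,0,0]},
    {"linear": [0,0,-2],"angular": [0,0,0]},
    {"linear": [0,0,0],"angular": [0,0,0]},
  ],
)

```text
time: 12.28
ee_pos: [0.6242, -0.0523, 0.1965]
tcp_rot: [[-0.981, 0.196, -0.0], [0.196, 0.981, 0.0], [0.001, 0.0, -1.0]]
contact_force: [0.2, 1.0, -0.0]
opening: 0.0407
finger_force: 25.3
```

Request:
arm_command(
  increments=[
    {"linear": [0,0,0],"angular": [0,0,0]},
    {"linear": [0,0,0],"angular": [0,0,0]},
    {"linear": [0,0,0],"angular": [0,0,0]},
    {"linear": [0,0,20],"angular": [0,0,0]},
    {"linear": [0,0,40],"angular": [0,0,0]},
  ],
  jaw=60,
)

```text
time: 12.9
ee_pos: [0.6238, -0.0523, 0.2567]
tcp_rot: [[-0.981, 0.196, -0.003], [0.196, 0.981, 0.001], [0.003, 0.0, -1.0]]
contact_force: [0.3, -0.6, -0.7]
opening: 0.0601
finger_force: 0.0
```

Request:
arm_command(
  increments=[
    {"linear": [0,0,40],"angular": [0,0,0]},
    {"linear": [-23,-56,0],"angular": [0,0,-4.4]},
    {"linear": [-23,-56,0],"angular": [0,0,-4.4]},
    {"linear": [-23,-56,0],"angular": [0,0,-4.4]},
    {"linear": [-23,-56,0],"angular": [0,0,-4.2]},
  ],
)

```text
time: 13.52
ee_pos: [0.5317, -0.2781, 0.2987]
tcp_rot: [[-0.876, 0.482, 0.002], [0.482, 0.876, -0.002], [-0.003, -0.0, -1.0]]
contact_force: [0.8, -0.4, 0.2]
opening: 0.0597
finger_force: 0.0
```

Request:
arm_command(
  increments=[
    {"linear": [-13,-49,-20],"angular": [0,0,0]},
    {"linear": [0,0,0],"angular": [0,0,0]},
    {"linear": [0,0,0],"angular": [0,0,0]},
  ],
  jaw=45,
)

```text
time: 13.9
ee_pos: [0.5196, -0.3253, 0.2778]
tcp_rot: [[-0.877, 0.481, 0.001], [0.481, 0.877, -0.001], [-0.001, 0.0, -1.0]]
contact_force: [-0.1, 0.4, 0.0]
opening: 0.0447
finger_force: 0.0
```

```bash
python3 - <<'E'
from see import *
t=white("top",.037,40);c=read_camera("wrist")
W=np.vstack([cv2.resize(c["img"],(512,384)),np.zeros((2,512,3),np.uint8)]); R=cv2.resize(t["img"][140:260,180:280],(280,336)); 
W=np.hstack([W,np.zeros((386,280,3),np.uint8)]); W[:336,512:]=R
cv2.imwrite("pics/w2.png",W[:,:,::-1]); print(state()["ee_pos"],state()["tcp_rot"][:,1])
import pickle; pickle.dump(c,open("w2.pkl","wb"))
E
```

```text
[259, 176, 13, 13, 140] [ 0.6246 -0.0509]
[219, 190, 13, 13, 140] [0.5796 0.0684]
[251, 203, 17, 17, 238] [ 0.5363 -0.0359]
[283, 202, 14, 13, 143] [ 0.5478 -0.1266]
[ 0.5200203  -0.32441207  0.27773947] [ 4.79049380e-01  8.77787938e-01 -1.64416955e-04]
```

View pics/w2.png

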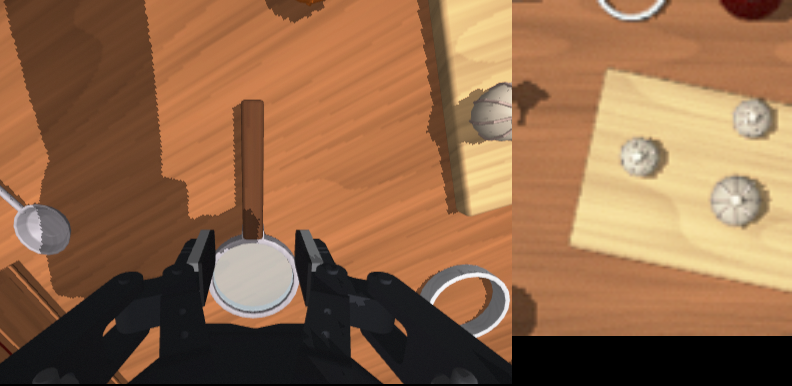

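The bulbs are spread and upright. In the wrist view the handle runs from (252,100) to (254,238), lined up with the fingers, with the glass at (255,277).

```bash
python3 - <<'E'
from h import *
import pickle
c=pickle.load(open("w2.pkl","rb"))
a=onz(c,252.5,100,.024);b=onz(c,254,238,.024);g=onz(c,255,277,.012)
u=(b-a)/np.linalg.norm(b-a); print(a,b,g,np.linalg.norm(b-a),np.degrees(np.arctan2(u[1],u[0])),"grip",a+.08*u,g-.085*u)
E
```

```text
[ 0.44974057 -0.28799715  0.024     ] [ 0.5530979  -0.34330097  0.024     ] [ 0.59600145 -0.36571293  0.012     ] 0.11722307705164972 -28.150082231516613 grip [ 0.52027776 -0.32573977  0.024     ] [ 0.52105569 -0.32561139  0.012     ]
```

Request:
arm_command(
  increments=[
    {"linear": [1,0,-40],"angular": [0,0,0.4]},
    {"linear": [0,0,-35],"angular": [0,0,0]},
    {"linear": [0,0,-18],"angular": [0,0,0]},
    {"linear": [0,0,-7],"angular": [0,0,0]},
    {"linear": [0,0,0],"angular": [0,0,0]},
  ],
)

```text
time: 14.62
ee_pos: [0.5209, -0.3254, 0.1774]
tcp_rot: [[-0.881, 0.474, 0.001], [0.474, 0.881, -0.001], [-0.001, -0.0, -1.0]]
contact_force: [-0.0, 0.4, -0.5]
opening: 0.0449
finger_force: 0.0
```

Request:
arm_command(
  increments=[
    {"linear": [0,0,0],"angular": [0,0,0]},
    {"linear": [0,0,0],"angular": [0,0,0]},
    {"linear": [0,0,0],"angular": [0,0,0]},
    {"linear": [0,0,0],"angular": [0,0,0]},
    {"linear": [0,0,0],"angular": [0,0,0]},
  ],
  jaw=5,
  grip_force=70,
)

```text
time: 15.25
ee_pos: [0.521, -0.326, 0.1783]
tcp_rot: [[-0.88, 0.474, 0.002], [0.474, 0.88, -0.002], [-0.003, -0.001, -1.0]]
contact_force: [-0.6, 0.9, 6.4]
opening: 0.0166
finger_force: 71.1
```

Request:
arm_command(
  increments=[
    {"linear": [0,0,10],"angular": [0,0,0]},
    {"linear": [0,0,35],"angular": [0,0,0]},
    {"linear": [0,0,45],"angular": [0,0,0]},
    {"linear": [0,0,40],"angular": [0,0,0]},
    {"linear": [0,0,21],"angular": [0,0,0]},
  ],
)

```text
time: 15.88
ee_pos: [0.5206, -0.3255, 0.3304]
tcp_rot: [[-0.88, 0.474, 0.002], [0.474, 0.88, -0.002], [-0.003, -0.001, -1.0]]
contact_force: [-0.6, -0.1, -2.7]
opening: 0.0161
finger_force: 70.1
```

Request:
arm_command(
  increments=[
    {"linear": [0,0,0],"angular": [0,0,0]},
    {"linear": [0,0,0],"angular": [0,0,0]},
    {"linear": [-5,20,0],"angular": [0,0,0]},
    {"linear": [-8,40,0],"angular": [0,0,0]},
    {"linear": [-8,50,0],"angular": [0,0,0]},
  ],
)

```text
time: 16.5
ee_pos: [0.4986, -0.2145, 0.3253]
tcp_rot: [[-0.88, 0.476, -0.003], [0.476, 0.88, 0.002], [0.004, 0.001, -1.0]]
contact_force: [1.0, 1.3, -1.1]
opening: 0.0162
finger_force: 70.1
```

Request:
arm_command(
  increments=[
    {"linear": [-9,55,0],"angular": [0,0,0]},
    {"linear": [-9,55,0],"angular": [0,0,0]},
    {"linear": [-9,50,0],"angular": [0,0,0]},
    {"linear": [-8,40,0],"angular": [0,0,0]},
    {"linear": [-3,20,0],"angular": [0,0,0]},
  ],
)

```text
time: 17.12
ee_pos: [0.4601, 0.0065, 0.3254]
tcp_rot: [[-0.881, 0.473, -0.004], [0.473, 0.881, 0.001], [0.004, -0.001, -1.0]]
contact_force: [0.1, -0.5, -1.0]
opening: 0.0163
finger_force: 70.1
```

Request:
arm_command(
  increments=[
    {"linear": [0,0,0],"angular": [0,0,0]},
    {"linear": [0,0,0],"angular": [0,0,0]},
    {"linear": [0,0,0],"angular": [0,0,0]},
  ],
)

```text
time: 17.5
ee_pos: [0.4616, 0.0038, 0.3273]
tcp_rot: [[-0.88, 0.475, -0.001], [0.475, 0.88, 0.0], [0.001, -0.0, -1.0]]
contact_force: [-0.2, 0.6, -2.2]
opening: 0.016
finger_force: 70.1
```

```bash
python3 - <<'E'
from see import *
import pickle
t=white("top",.037,40);s=read_camera("scene");w=read_camera("wrist")
pickle.dump((t,s,w),open("f.pkl","wb"))
W=np.zeros((580,800,3),np.uint8); W[:330,:400]=cv2.resize(t["img"][150:249,180:300],(400,330)); 
W[:330,405:800]=cv2.resize(s["img"][120:285,215:412],(395,330)); W[334:580,:328]=cv2.resize(w["img"],(328,246))
cv2.imwrite("pics/f.png",W[:,:,::-1]); print(state()["ee_pos"],state()["tcp_rot"])
E
```

```text
[259, 176, 13, 13, 141] [ 0.6247 -0.051 ]
[219, 190, 13, 13, 139] [0.5795 0.0685]
[243, 195, 33, 32, 839] [ 0.5381 -0.0341]
[285, 203, 12, 12, 102] [ 0.5457 -0.1306]
[221, 237, 37, 17, 384] [0.4322 0.0219]
[0.46155018 0.00400304 0.32763199] [[-8.79854402e-01  4.75243322e-01 -1.23671862e-04]
 [ 4.75243325e-01  8.79854410e-01  1.08467145e-05]
 [ 1.13968062e-04 -4.92306974e-05 -9.99999992e-01]]
```

View pics/f.png

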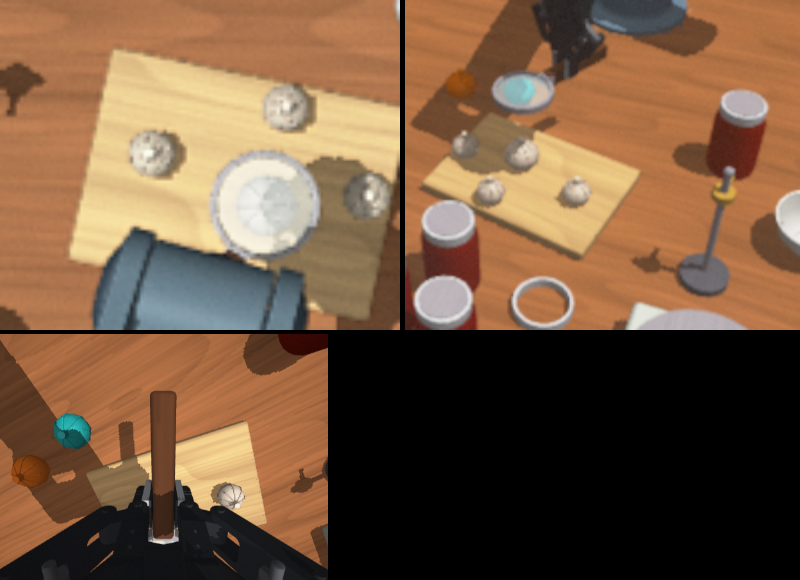

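The top view has the glass ring centred at (259.5,211.2), and the scene view has it at (273.6,165.5). I'll triangulate these to check position and height.

```bash
python3 - <<'E'
from h import *
import pickle
t,s,w=pickle.load(open("f.pkl","rb"))
print(two(t,(259.5,211.2),s,(273.6,165.5)), onz(t,259.5,211.2,.163))
# handle in wrist: rear top end & near fingers: tilt check, widths
for z in (.16,.175,.19): print(z,onz(w,254.5,(392-334)*384/246,z))
print("scene glass extents (z if on axis x=.536):")
for z in (.153,.163,.173): print(z,onz(s,273.6,165.5,z).round(4))
# refined scene ellipse: low saturation mask
h=cv2.cvtColor(s["img"],cv2.COLOR_RGB2HSV)[150:182,250:300]
for r in (h[...,1]<70).astype(int): print("".join(".#"[q] for q in r))
E
```

```text
(array([ 0.53457795, -0.03566355,  0.16052845]), np.float64(0.0005425985733349297)) [ 0.53464062 -0.03590553  0.163     ]
0.16 [0.38984804 0.04284861 0.16      ]
0.175 [0.39059477 0.04245763 0.175     ]
0.19 [0.3913415  0.04206664 0.19      ]
scene glass extents (z if on axis x=.536):
0.153 [ 0.5256 -0.0388  0.153 ]
0.163 [ 0.5374 -0.0343  0.163 ]
0.173 [ 0.5493 -0.0298  0.173 ]
.......................................##...######
.......................................##...######
............................................######
............................................####.#
............................................######
.....................####...................######
................#############....##.........######
..............######################........#####.
............############################....###...
...........#############################..........
..........##############...#############..........
.........################...############..........
.........################...############..........
........##################...##########...........
....
[... 213 characters left out ...]
##########.....###########...........
.........###############.#############............
.........#############################............
..........###########################.............
...........##########################.............
............########################..............
.............#####################................
...............#################..................
....................########......................
..................................................
..................................................
..................................................
..................................................
..................................................
```

Request:
arm_command(
  increments=[
    {"linear": [1,0,1],"angular": [0,0,0]},
    {"linear": [0,0,0],"angular": [0,0,0]},
    {"linear": [0,0,0],"angular": [0,0,0]},
    {"linear": [0,0,0],"angular": [0,0,0]},
    {"linear": [0,0,0],"angular": [0,0,0]},
  ],
)

```text
time: 18.27
ee_pos: [0.4624, 0.0046, 0.3287]
tcp_rot: [[-0.88, 0.474, -0.0], [0.474, 0.88, 0.0], [0.0, 0.0, -1.0]]
contact_force: [-0.1, -0.7, -1.7]
opening: 0.0165
finger_force: 70.1
```

```bash
python3 -c "
from h import *
print(state()['ee_pos'],state()['qd'].round(3),job_done())"
```

```text
the job is handed in; nothing more can be done
[0.4624035  0.00463512 0.32868086] [-0.001  0.002  0.001 -0.    -0.001 -0.   ] None
```

The job is handed in at 18.3 s, with no verdict returned: the four bulbs stand spread on the board, and the lens is held level over the biggest bulb, its glass within about 2 mm of my camera-based estimate of the collar height (0.163 m).

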